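Index the board dial to the pick station with the ratchet lever

TASK

Take hold of the red grip of the lever on the round board dial and pump it to and fro, so that the ratchet turns the dial on one place per stroke, until the board under the orange cap stands at the pick station in front of the yellow pointer; then let go. Do not go past it, and do not push the dial itself: work it only by the lever.

Things in the scene. Friction and masses are not known exactly. Their poses are not given: they have to be found in the camera images.
- red_grip (a point): Centre of the index lever's upright red grip (26 mm across, 58-118 mm above the table; point at 88). It swings level on a 178 mm radius about the dial's axis: from +x of pick_station, counterclockwise, 2.862 rad at home stop, 3.422 at drive stop. Counterclockwise drives, back is idle (2-5 N); stays where left; starts in the first half. The clamp lever with a blue grip is no part of the job.
- dial: Black disc 220 mm across, top at 48 mm, on a flange 254 mm across with 16 pins (to 44 mm): 16 places for boards. Origin: on its upright axis, table height. Turns only counterclockwise from above; a pawl lets it slip back 0.08 rad at most. A stroke from home stop to drive stop moves it one place (0.393 rad; the first 0 to 0.56) and leaves a place at the station. Cap starts 0.7-1.6 rad short.
- orange_cap (a point): Centre of the orange cap (28 mm across, 10 mm high, top 61 mm above the table) on one green board of the dial, 92 mm from the dial's axis; it turns with the dial. Other boards are bare or have a blue or a white cap.
- pick_station (a point): Fixed point where the orange cap's centre must come: 92 mm from the dial's axis, 56 mm above the table, in front of the yellow pointer on the grey probe block (72 mm tall, face 175 mm from the axis). x points level outward from the axis to the pointer, z up. It lies on the dial's far side from the robot: x is within 0.35 rad of the robot's x.

How it is judged:
On the way, in this order (a step that is already met when the one before it is completed fails the run):
1. with the gripper at the red grip (grasp point within 45 mm of its centre), a stroke of the lever has turned the dial on: the orange cap has moved at least 12 mm (distance of orange_cap from where it was at the start of the episode above 0.012 m and distance between the grasp point and red_grip below 0.045 m), for 0.1 s.
2. further strokes bring the orange cap within 15 mm of the pick station (horizontal distance between orange_cap and pick_station below 0.015 m), for 0.2 s.
At the end, for the whole second after the job is handed in: the orange cap stands within 15 mm (about 9 degrees of the dial) of the pick station and the dial is at rest; the lever may be left anywhere in its swing (horizontal distance between orange_cap and pick_station below 0.015 m and angular speed of dial below 0.05 rad/s); the robot touches nothing.
It fails at once if the dial, its boards or caps are pushed by the gripper or arm (more than 2 N) (contact force between any of the fingers, the arm and dial above 2 N).
It also fails if it takes over 61 s, if anything falls off the work surface, if the arm or the gripper's body presses on something with over 40 N, if the wrist force passes 120 N, or if a joint passes its speed limit or range.

ROBOT

A 7-joint arm with a two-finger parallel gripper is mounted at the origin on the work surface. World frame = base frame: x ahead of the robot, y to its left, z up, the work surface at z = 0. Lengths are in m, angles in rad, forces in N, time in s.
With the tool pointing down it reaches from about 0.4 to 0.9 m from the base axis. Payload 5.5 kg.
Tool frame: the origin (TCP) lies midway between the tips of the shut fingers; the grasp point (between the pads) lies grasp_offset behind it (grasp_offset is the distance from the TCP to the grasp point, in m); x points along the fingers, y is the direction in which the jaws open and shut, and the axes are right-handed (so a half turn about x gives the same grasp; the last joint's range is limited). The gripper opens to 92 mm and grips with 3 to 60 N. Pads are 19 mm wide; open, the fingers measure 130 mm over their backs; the gripper's body (75 mm by 190 mm) begins 47 mm behind the grasp point.
Start: joints at [-1.084, 0.501, -0.427, 1.55, 0.221, 1.138, -0.21], TCP at [0.144, 0.634, 0.227] pointing down, gripper open.
Joint ranges: [-2.88, 2.88], [-0.31, 2.03], [-1.54, 1.56], [0.2, 2.42], [-1.41, 4.55], [0.19, 2.02], [-2.57, 2.57]. Speed limits (rad/s): [2.57, 2.57, 3.14, 3.14, 3.14, 3.14, 3.14].

INTERFACE

Orientations are given as a rotation vector (axis times angle).
In Python, from cell import * gives the robot as it stands. The module is installed in compiled form; this text tells all that it offers.
- The arm moves only by the shell command python3 -m creep 'ROWS' [FORCE]. ROWS is JSON, one flat list of numbers, 5 for each row, row after row: the finger opening in cm, from 0 to 9.18, then the shift along the tool's x, y, z in cm, then the turn about the tool's x in rad. In form: [claw, tx, ty, tz, turn, claw, tx, ty, tz, turn, ...]. A call has 1 to 10 rows; each row shifts and turns the commanded pose from where the row before left it, along the tool's axes as they then stand; what a row does not reach is not made up. A row lasts 1/12 s, in which the tool goes at most 41.7 mm and 7.16 degrees, less where a joint would pass 70% of its speed; a pose out of reach is approached as far as the arm can. A call is refused whole if a number of a shift passes 4.17 or a number of a turn 0.125, either way. A call with a gripper value outside its range is refused whole. The fingers move at their own pace and stop on an object; FORCE is the grip in N (left out, the last holds). Time passes only in rows, so rows that do not move let the fingers close. It gives the time, the measured TCP pose, the force and the opening at its end, in the units of the state.
- get_obs(): the state, without advancing time (a new reading comes with each control period).
- capture(name): name is "scene" or "top"; returns (picture, depth): 420x560x3 uint8, blue, green, red; 420x560 float32, m along the optical axis (not along the pixel's ray), 0 where there is no reading.
- camera_params(name): a dict with "mtx" (3x3 intrinsics, pixels), "extrinsics" (4x4, takes a point from world to camera coordinates). Camera axes: x right, y down, z forward; pixel columns grow to the right and rows downward; lengths in m; the calibration is good to about 2 mm. A picture is of the moment at which its call begins. camera_params takes no time and is no camera call.
- sign_off(): hands the job in, once; it reports no verdict.
The state is a dict: "clock": time; "joint_positions": joint angles; "joint_vel": joint speeds; "joint_torque": joint torques, N m; "eef_pos": TCP position; "tool_rot": TCP orientation; "ft_force": force on the tool from outside, world axes, zero at the start; "ft_torque": the same for the moment, N m; "opening": finger opening in m.
Only numpy, scipy, OpenCV 4.12 (cv2) and the standard library are available. Lean on these libraries where they do the work, as an engineer would, in place of code of your own. Each camera call takes 0.05 s, during which the arm holds its last target.

## Working session

There is one attempt and no reset: what is moved stays moved. The work goes in short steps, Python scripts to look and compute and a shell command to move; the robot and the scene stay as the last step left them, time stands still between calls to the robot, and variables do not carry over. Pictures are saved under pics/ and viewed, and the job is handed in when it is done.

```bash
mkdir -p pics; ls
python3 - <<'E'
from cell import *
import cv2,numpy as np
o=get_obs()
for k,v in o.items(): print(k,np.round(v,3))
try: print(grasp_offset)
except Exception as e: print(e)
for n in("scene","top"):
    p,d=capture(n); cv2.imwrite(f"pics/{n}0.png",p); np.save(f"pics/{n}0.npy",d)
    c=camera_params(n); print(n,np.round(c["mtx"],1).tolist(),np.round(c["extrinsics"],4).tolist())
E
```

```text
pics
clock 0.0
joint_positions [-1.084  0.502 -0.427  1.551  0.221  1.138 -0.21 ]
joint_vel [ 0.001 -0.    -0.002  0.002  0.001  0.001  0.001]
joint_torque [-0.0000e+00 -5.6660e+01 -5.8160e+00 -2.7911e+01 -6.9000e-02  3.1000e-02
  0.0000e+00]
eef_pos [0.144 0.633 0.226]
tool_rot [ 0.174  1.564 -0.177]
ft_force [ 0.499 -1.014  0.715]
ft_torque [-0.009 -0.054  0.011]
opening 0.092
0.0188
scene [[520.6, 0.0, 276.7], [0.0, 520.6, 211.0], [0.0, 0.0, 1.0]] [[0.5792, 0.8152, -0.0022, -0.3691], [0.4752, -0.3398, -0.8116, -0.2253], [-0.6623, 0.4691, -0.5842, 1.0918], [0.0, 0.0, 0.0, 1.0]]
top [[472.9, 0.0, 275.6], [0.0, 472.9, 204.9], [0.0, 0.0, 1.0]] [[0.0173, -0.9998, -0.0128, 0.0182], [-0.9978, -0.0164, -0.0643, 0.5998], [0.0641, 0.0139, -0.9978, 0.7507], [0.0, 0.0, 0.0, 1.0]]
```

View pics/top0.png

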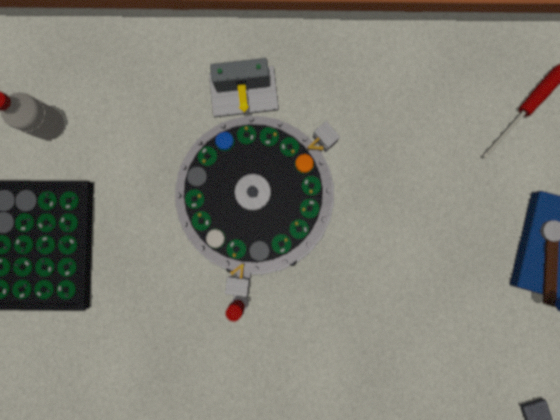

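View pics/scene0.png

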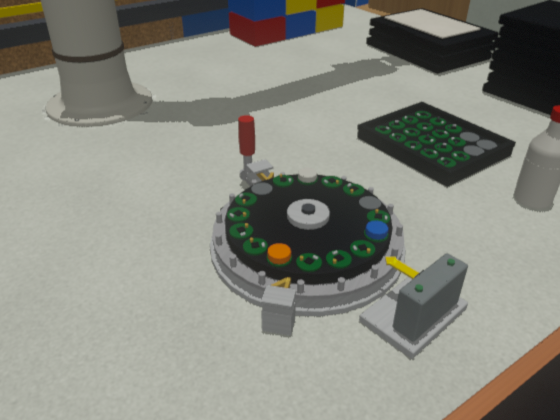

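The top view shows the dial hub at about (252,191), the orange cap at (304,163), the red grip top at about (233,313) and the pointer tip at about (243,110). The scene view agrees with this. Next I'll enlarge the image and measure.

```bash
cat > h.py <<'E'
from cell import *
import cv2,numpy as np
from scipy.spatial.transform import Rotation as R
def px2w(n,u,v,z):
    c=camera_params(n);K=c["mtx"];T=np.array(c["extrinsics"]);Rm=T[:3,:3];t=T[:3,3]
    d=Rm.T@np.linalg.solve(K,[u,v,1.]);o=-Rm.T@t
    return o+d*(z-o[2])/d[2]
def w2px(n,p):
    c=camera_params(n);T=np.array(c["extrinsics"]);q=c["mtx"]@(T[:3,:3]@p+T[:3,3]);return q[:2]/q[2]
def cent(n,img,kind):
    h=cv2.cvtColor(img,cv2.COLOR_BGR2HSV)
    lo,hi={'orange':((6,180,150),(18,255,255)),'yellow':((22,150,120),(34,255,255)),'red':((0,150,60),(4,255,255))}[kind]
    m=cv2.inRange(h,lo,hi); N,l,s,c=cv2.connectedComponentsWithStats(m)
    return [(s[i].tolist(),c[i].round(1).tolist()) for i in range(1,N) if s[i][4]>25]
E
python3 - <<'E'
from h import *
p=cv2.imread("pics/top0.png"); q=cv2.imread("pics/scene0.png")
cv2.imwrite("pics/topc.png",cv2.resize(p[50:330,160:350],None,fx=3,fy=3,interpolation=3)[:,:][:600*2])
cv2.imwrite("pics/topa.png",cv2.resize(p[55:205,165:345],None,fx=4,fy=4,interpolation=3))
cv2.imwrite("pics/topb.png",cv2.resize(p[190:330,165:345],None,fx=4,fy=4,interpolation=3))
for k in('orange','yellow','red'): print(k,cent('top',p,k),cent('scene',q,k))
E
```

```text
orange [([296, 155, 16, 16, 200], [304.0, 162.7])] [([268, 244, 22, 15, 271], [278.8, 250.8])]
yellow [([238, 85, 10, 27, 189], [242.5, 97.4])] [([287, 0, 29, 13, 301], [300.3, 5.0]), ([0, 2, 42, 15, 316], [20.8, 8.3]), ([317, 5, 27, 27, 536], [329.7, 18.2]), ([386, 257, 33, 21, 270], [400.8, 266.5]), ([274, 277, 16, 10, 77], [284.0, 281.8])]
red [([520, 65, 40, 50, 633], [542.0, 90.6]), ([0, 92, 9, 17, 83], [2.7, 100.4]), ([226, 302, 17, 19, 204], [233.8, 311.6])] [([318, 0, 26, 7, 125], [328.2, 2.1]), ([230, 13, 55, 33, 1204], [257.5, 29.6]), ([551, 105, 9, 17, 128], [555.6, 113.1]), ([239, 116, 14, 39, 283], [246.1, 132.0])]
```

View pics/topa.png

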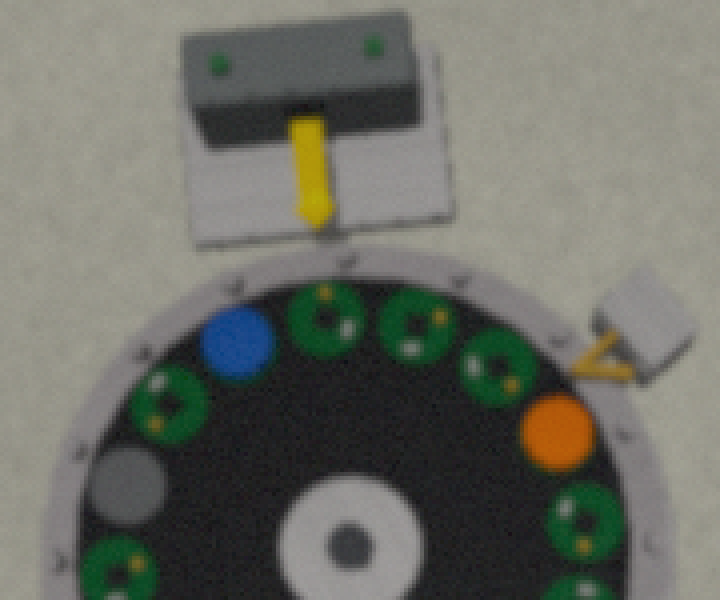

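View pics/topb.png

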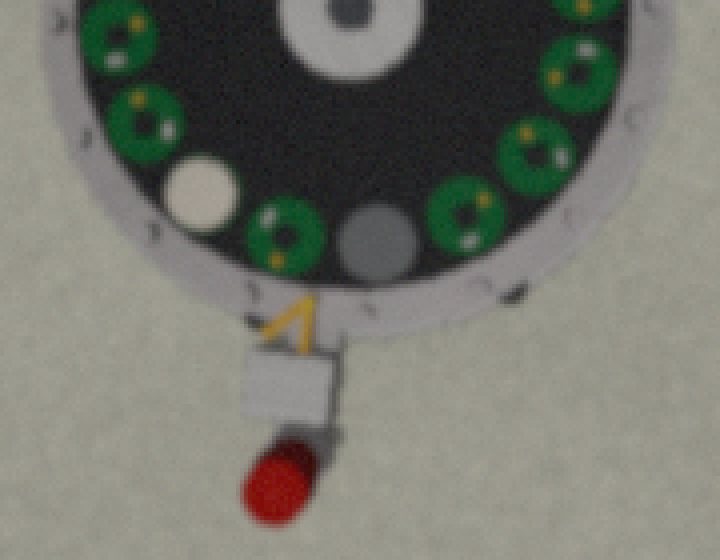

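Run:
```python
from h import *
from scipy.optimize import least_squares
p=cv2.imread("pics/top0.png");D=np.load("pics/top0.npy")
# world points cloud
c=camera_params("top");T=np.array(c["extrinsics"]);K=c["mtx"]
v,u=np.mgrid[:420,:560]; X=np.stack([u,v,np.ones_like(u)],-1)@np.linalg.inv(K).T*D[...,None]
W=(X-T[:3,3])@T[:3,:3]
np.save("pics/W.npy",W)
L=px2w("top",165+80/4,55+548/4,.048);Rr=px2w("top",165+628/4,55+548/4,.048);U=px2w("top",165+352/4,55+279/4,.048);B=px2w("top",165+352/4,190+286/4,.048)
print(L,Rr,U,B,L[1]-Rr[1],U[0]-B[0])
# fit circle to black disc boundary: dark low-value mask at z .048
g=cv2.cvtColor(p,cv2.COLOR_BGR2GRAY)
pts=[]
for a in np.arange(0,2*np.pi,.05):
    best=None
    prof=[]
    rr=np.arange(.100,.122,.0005)
    for r in rr:
        q=w2px("top",np.array([ (U[0]+B[0])/2+r*np.cos(a),(L[1]+Rr[1])/2+r*np.sin(a),.048]))
        prof.append(cv2.getRectSubPix(g.astype(np.float32),(1,1),tuple(map(float,q)))[0,0])
    k=np.argmax(np.gradient(prof)); pts.append([(U[0]+B[0])/2+rr[k]*np.cos(a),(L[1]+Rr[1])/2+rr[k]*np.sin(a)])
pts=np.array(pts)
s=least_squares(lambda x:np.hypot(pts[:,0]-x[0],pts[:,1]-x[1])-x[2],[U[0]-.11,L[1]-.11,.11],loss='soft_l1',f_scale=.002).x
print("disc fit",s)
C=s[:2]
o=px2w("top",304,162.7,.061);os=px2w("scene",279,249.5,.061);print("orange",o,os,np.hypot(*(o[:2]-C)))
g_=px2w("top",233.9,312.4,.118);print("grip",g_,np.hypot(*(g_[:2]-C)))
print("z tip",W[108,244],W[95,242],W[88,241], "block",W[70,220],W[70,262],W[191,252],W[312,234])
# block top fit
m=(W[...,2]>.064)&(W[...,2]<.08)&(W[...,0]>C[0]+.15)&(abs(W[...,1]-C[1])<.15)
P=W[m][:,:2].astype(np.float32);rc=cv2.minAreaRect(P);print(rc,len(P))
ctr=np.array(rc[0])-C;print("dir block center",np.arctan2(ctr[1],ctr[0]),np.hypot(*ctr))
y=W[...,2];hsv=cv2.cvtColor(p,cv2.COLOR_BGR2HSV);m=cv2.inRange(hsv,(22,150,120),(34,255,255))>0
m[130:]=0;Y=W[m];print("yellow z",np.median(Y[:,2]))
for z in(.05,.056,.06,.066):
    a=px2w("top",244.4,112.3,z)[:2];b=px2w("top",241.8,85,z)[:2];d=b-a
    print(z,np.arctan2(*(a-C)[::-1]),np.arctan2(*d[::-1]),np.hypot(*(a-C)))
ao=np.arctan2(*(o[:2]-C)[::-1]);ag=np.arctan2(*(g_[:2]-C)[::-1]);print("ang orange",ao,"grip",ag)
```

```text
[0.61563529 0.17080401 0.048     ] [ 0.61910551 -0.0446157   0.048     ] [0.7244162  0.06585894 0.048     ] [0.50877111 0.06146926 0.048     ] 0.2154197165570093 0.21564508904200097Traceback (most recent call last):
  File "<stdin>", line 19, in <module>
  File "h.py", line 9, in w2px
    c=camera_params(n);T=np.array(c["extrinsics"]);q=c["mtx"]@(T[:3,:3]@p+T[:3,3]);return q[:2]/q[2]
ValueError: time passes only in moves, steps and waits
```

```bash
python3 - <<'E'
s=open('h.py').read()
s=s.replace("def px2w","_cp=camera_params\n_C={}\ndef camera_params(n):\n    if n not in _C:_C[n]=_cp(n)\n    return _C[n]\ndef px2w",1)
open('h.py','w').write(s)
E
cat > m.py <<'E'
from h import *
from scipy.optimize import least_squares
p=cv2.imread("pics/top0.png");D=np.load("pics/top0.npy")
c=camera_params("top");T=np.array(c["extrinsics"]);K=c["mtx"]
v,u=np.mgrid[:420,:560]; X=np.stack([u,v,np.ones_like(u)],-1)@np.linalg.inv(K).T*D[...,None]
W=(X-T[:3,3])@T[:3,:3]
g=cv2.cvtColor(p,cv2.COLOR_BGR2GRAY).astype(np.float32)
c0=np.array([.6166,.0635]);pts=[]
rr=np.arange(.098,.122,.0005)
for a in np.arange(0,2*np.pi,.05):
    q=[w2px("top",np.array([*(c0+r*np.array([np.cos(a),np.sin(a)])),.048])) for r in rr]
    q=np.array(q,np.float32);prof=cv2.remap(g,q[:,:1],q[:,1:],1)[:,0]
    k=np.argmax(np.gradient(prof));pts.append(c0+rr[k]*np.array([np.cos(a),np.sin(a)]))
pts=np.array(pts)
s=least_squares(lambda x:np.hypot(pts[:,0]-x[0],pts[:,1]-x[1])-x[2],[*c0,.11],loss='soft_l1',f_scale=.002).x
print("disc fit",s);C=s[:2]
o=px2w("top",304,162.7,.061);os=px2w("scene",279,249.5,.061);print("orange",o,os,np.hypot(*(o[:2]-C)))
g_=px2w("top",233.9,312.4,.118);print("grip",g_,np.hypot(*(g_[:2]-C)))
print("z",W[108,244],W[95,242],"block",W[70,220],W[70,262],W[191,252],W[312,234])
m=(W[...,2]>.064)&(W[...,2]<.08)&(W[...,0]>C[0]+.15)&(abs(W[...,1]-C[1])<.15)
P=W[m][:,:2].astype(np.float32);rc=cv2.minAreaRect(P);print(rc,len(P))
ctr=np.array(rc[0])-C;print("dir block center",np.arctan2(ctr[1],ctr[0]),np.hypot(*ctr))
for z in(.05,.056,.06,.066):
    a=px2w("top",244.4,112.3,z)[:2];b=px2w("top",241.8,85,z)[:2];d=b-a
    print(z,np.arctan2(*(a-C)[::-1]),np.arctan2(*d[::-1]),np.hypot(*(a-C)))
ao=np.arctan2(*(o[:2]-C)[::-1]);ag=np.arctan2(*(g_[:2]-C)[::-1]);print("ang orange",ao,"grip",ag)
E
python3 m.py
```

```text
disc fit [0.61698923 0.0642811  0.10888113]
orange [ 0.66297282 -0.01519554  0.061     ] [ 0.6628239  -0.01466966  0.061     ] 0.09182061900998448
grip [0.44132489 0.08264005 0.118     ] 0.17662109314170701
z [0.74755771 0.07958732 0.06137295] [0.76854682 0.08328015 0.06008951] block [0.80169644 0.11629482 0.07813001] [0.80484708 0.05213686 0.07157797] [0.61750983 0.06431195 0.06308807] [0.44169531 0.0826238  0.11685204]
((0.8533582091331482, 0.05196746438741684), (0.13391949236392975, 0.2730155885219574), 0.6210289597511292) 1283
dir block center -0.0520479041781684 0.2366895036587071
0.05 0.12162930028982842 0.11510843097949128 0.12769249661444454
0.056 0.1191635627008367 0.11510843097949099 0.12606854458889333
0.06 0.11748414714641207 0.1151084309794913 0.12498634494729784
0.066 0.11490978889000501 0.11510843097949099 0.12336372094632367
ang orange -1.0462757124957365 grip 3.0374591406713054
```

Station direction is about 0.117 rad and the cap is 1.163 rad short, which is roughly three strokes. The grip is at 3.037 rad, with the stops at about 2.979 and 3.539. The radii check out: cap 91.8 mm, grip 176.6 mm.

```bash
cat > go.py <<'E'
import sys
from h import *
C=np.array([.6170,.0643]);A0=.117
def state():
    o=get_obs();Rm=R.from_rotvec(o["tool_rot"]).as_matrix();p=np.array(o["eef_pos"]);return o,Rm,p
def rel(target):
    o,Rm,p=state();print("t",o["clock"],"p",p.round(4),"f",np.round(o["ft_force"],1),"op",round(float(o["opening"]),4))
    print("x",Rm[:,0].round(3),"y",Rm[:,1].round(3),"z",Rm[:,2].round(3))
    print("cm in tool:",(Rm.T@(np.array(target)-p)*100).round(2))
def turnto(yaw_y):  # world direction angle wanted for tool y (mod pi)
    o,Rm,p=state();a=np.arctan2(Rm[1,1],Rm[0,1]);d=(yaw_y-a+np.pi/2)%np.pi-np.pi/2
    print("tool y yaw",round(a,3),"turn about tool x:",round(-d,3))
def gp(th,z): return [C[0]+.178*np.cos(th),C[1]+.178*np.sin(th),z]
E
python3 - <<'E'
from go import *
rel([.4412,.0825,.2]);turnto(3.037-np.pi/2)
E
```

```text
t 0.1 p [0.1441 0.6332 0.2258] f [-0.2  0.1  0.1] op 0.0917
x [-0.    -0.002 -1.   ] y [ 0.222  0.975 -0.002] z [ 0.975 -0.222 -0.   ]
cm in tool: [  2.66 -47.1   41.18]
tool y yaw 1.347 turn about tool x: -0.119
```

```bash
python3 -m creep '[9.1,0,-1.3,1.1,0, 9.1,0,-2.6,2.3,0, 9.1,0,-2.6,2.3,0, 9.1,0,-2.6,2.3,0, 9.1,0,-2.6,2.3,0, 9.1,0,-2.6,2.3,0, 9.1,0,-2.6,2.3,0, 9.1,0,-2.6,2.3,0, 9.1,0,-2.6,2.3,0, 9.1,0,-2.6,2.3,0]' 10
python3 - <<'E'
from go import *
rel([.4412,.0825,.2]);turnto(3.037-np.pi/2)
E
```

```text
clock: 0.93
eef_pos: [0.3023, 0.3427, 0.2265]
tool_rot: [0.175, 1.564, -0.176]
ft_force: [1.6, 0.8, -0.4]
opening: 0.0907
t 0.9333 p [0.3023 0.3427 0.2265] f [ 1.6  0.8 -0.4] op 0.0907
x [-0. -0. -1.] y [ 0.222  0.975 -0.   ] z [ 0.975 -0.222 -0.   ]
cm in tool: [  2.65 -22.29  19.32]
tool y yaw 1.347 turn about tool x: -0.119
```

```bash
python3 -m creep '[9.1,0,-2.5,2.2,0, 9.1,0,-2.5,2.2,0, 9.1,0,-2.5,2.2,0, 9.1,0,-2.5,2.2,0, 9.1,0,-2.5,2.2,0, 9.1,0,-2.5,2.2,0, 9.1,0,-2.5,2.2,0, 9.1,0,-2.5,2.2,0, 9.1,0,-1.6,1.2,0, 9.1,0,-0.4,0.3,-0.119]'
python3 -m creep '[9.1,0,0,0,0, 9.1,0,0,0,0]'
python3 - <<'E'
from go import *
rel([.4412,.0825,.076]);turnto(3.037-np.pi/2)
p,d=capture("top");cv2.imwrite("pics/t1.png",p)
p,d=capture("scene");cv2.imwrite("pics/s1.png",p)
E
```

```text
clock: 1.77
eef_pos: [0.4406, 0.0834, 0.2265]
tool_rot: [0.086, 1.569, -0.088]
ft_force: [-1.2, 0.5, -0.1]
opening: 0.0907
clock: 1.93
eef_pos: [0.439, 0.0877, 0.2264]
tool_rot: [0.085, 1.57, -0.085]
ft_force: [-0.6, 0.3, -0.0]
opening: 0.0909
t 1.9333 p [0.439  0.0877 0.2264] f [-0.6  0.3 -0. ] op 0.0909
x [-0.001  0.    -1.   ] y [0.108 0.994 0.   ] z [ 0.994 -0.108 -0.001]
cm in tool: [15.04 -0.5   0.28]
tool y yaw 1.462 turn about tool x: -0.004
```

View pics/s1.png

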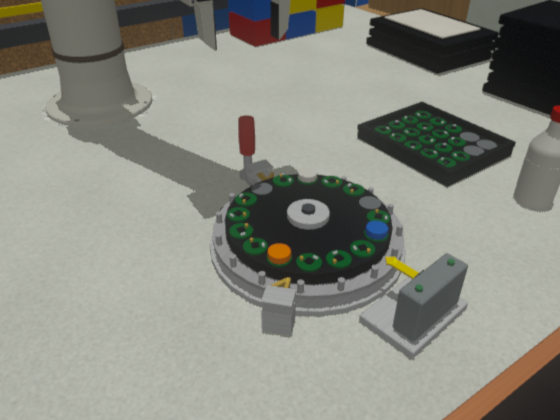

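View pics/t1.png

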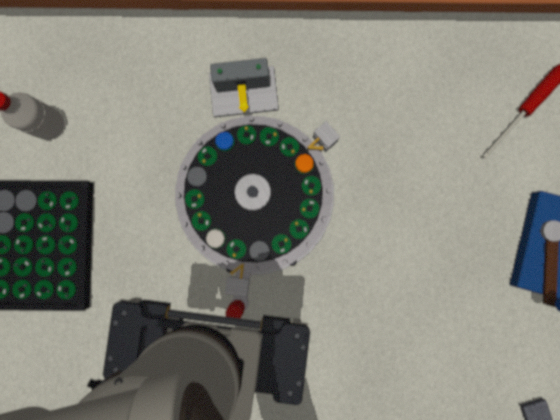

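The scene view shows the fingers straddling the grip line, with fingers at columns 200 and 280 and the grip at 246. The dial hasn't moved, so I'm going down.

```bash
python3 -m creep '[9.1,1.5,-0.3,0.2,0, 9.1,2,-0.2,0.1,0, 9.1,2,0,0,0, 9.1,2,0,0,0, 9.1,2,0,0,0, 9.1,2,0,0,0, 9.1,2,0,0,0, 9.1,1.5,0,0,0, 9.1,0,0,0,0, 9.1,0,0,0,0]'
python3 - <<'E'
from go import *
rel(gp(3.037,.076))
p,d=capture("scene");cv2.imwrite("pics/s2.png",cv2.resize(p[60:260,140:420],None,fx=2.5,fy=2.5,interpolation=3))
E
```

```text
clock: 2.87
eef_pos: [0.4409, 0.0833, 0.0763]
tool_rot: [0.082, 1.571, -0.082]
ft_force: [0.0, -0.6, 0.2]
opening: 0.0911
t 2.8667 p [0.4409 0.0833 0.0763] f [ 0.  -0.6  0.2] op 0.0911
x [-0.002 -0.    -1.   ] y [ 0.104  0.995 -0.   ] z [ 0.995 -0.104 -0.002]
cm in tool: [ 0.03 -0.05 -0.08]
```

View pics/s2.png

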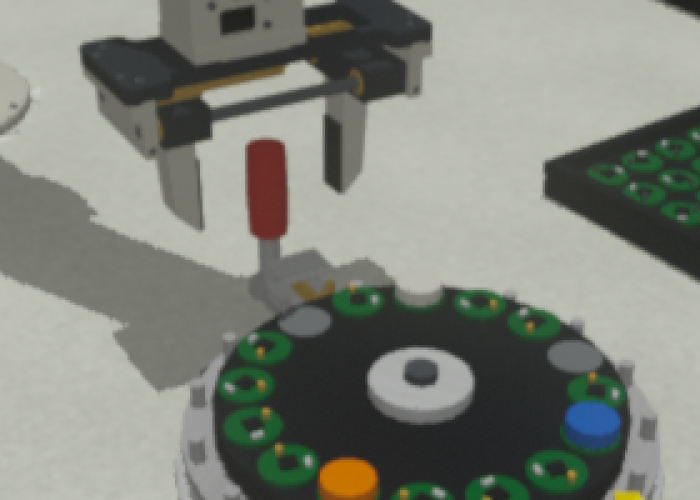

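The grip stands between the two open fingers, clear of everything. Closing.

```bash
python3 -m creep '[6,0,0,0,0, 4,0,0,0,0, 2,0,0,0,0, 2,0,0,0,0, 2,0,0,0,0, 2,0,0,0,0, 2,0,0,0,0, 2,0,0,0,0]' 30
python3 - <<'E'
from go import *
rel(gp(2.99,.076))
o,Rm,p=state();a=np.arctan2(*(p[:2]-C)[::-1]);print(a,np.hypot(*(p[:2]-C)))
# chord per 0.06 rad step with turning
for d in(.04,.06,.08): print(d,2*.178*np.sin(d/2))
E
```

```text
clock: 3.58
eef_pos: [0.4419, 0.0824, 0.0767]
tool_rot: [0.082, 1.569, -0.082]
ft_force: [-0.5, -1.0, 0.0]
opening: 0.0421
t 3.5833 p [0.4419 0.0824 0.0767] f [-0.5 -1.   0. ] op 0.0421
x [-0.  0. -1.] y [0.105 0.995 0.   ] z [ 0.995 -0.105 -0.   ]
cm in tool: [ 0.07  0.87 -0.17]
3.038778857544559 0.17607160628956314
0.04 0.007119525342826576
0.06 0.010678398072088455
0.08 0.01423620297044176
```

```bash
python3 -m creep '[2,0,0,0,0, 2,0,0,0,0, 2,0,0,0,0, 2,0,0,0,0]' 30
```

```text
clock: 3.92
eef_pos: [0.4418, 0.0825, 0.0767]
tool_rot: [0.082, 1.569, -0.082]
ft_force: [0.2, 0.2, 0.4]
opening: 0.0248
```

```bash
python3 -m creep '[2,0,0.4,0,0.02, 2,0,0.4,0,0.02, 2,0,0.3,0,0.02, 2,0,0,0,0, 2,0,0,0,0]'
python3 - <<'E'
from go import *
rel(gp(2.98,.076))
o,Rm,p=state();print(np.arctan2(*(p[:2]-C)[::-1]),np.hypot(*(p[:2]-C)))
E
```

```text
clock: 4.33
eef_pos: [0.443, 0.0923, 0.0766]
tool_rot: [0.129, 1.567, -0.131]
ft_force: [-0.4, -4.0, 2.3]
opening: 0.0248
t 4.3333 p [0.443  0.0923 0.0766] f [-0.4 -4.   2.3] op 0.0248
x [-0.001 -0.001 -1.   ] y [ 0.164  0.986 -0.001] z [ 0.986 -0.164 -0.   ]
cm in tool: [ 0.06  0.03 -0.18]
2.981947458537487 0.17622297200712017
```

```bash
python3 -m creep '[2,0,-0.8,0.02,-0.045, 2,0,-0.89,0.02,-0.05, 2,0,-0.89,0.02,-0.05, 2,0,-0.89,0.02,-0.05, 2,0,-0.89,0.02,-0.05, 2,0,-0.89,0.02,-0.05, 2,0,-0.89,0.02,-0.05, 2,0,-0.89,0.02,-0.05, 2,0,-0.89,0.02,-0.05, 2,0,0,0,0]'
python3 - <<'E'
from go import *
rel(gp(3.539,.076))
o,Rm,p=state();print(np.arctan2(*(p[:2]-C)[::-1]),np.hypot(*(p[:2]-C)));turnto(3.539-np.pi/2)
p,d=capture("top");cv2.imwrite("pics/t3.png",p);c=cent("top",p,'orange');print(c)
q=px2w("top",*c[0][1],.061)[:2]-C;print("cap short",A0-np.arctan2(*q[::-1]),np.hypot(*q))
p,d=capture("scene");cv2.imwrite("pics/s3.png",p);print(cent("scene",p,'orange'))
E
```

```text
clock: 5.17
eef_pos: [0.4484, 0.014, 0.0767]
tool_rot: [-0.22, 1.558, 0.22]
ft_force: [0.6, -0.1, -1.8]
opening: 0.0248
t 5.1667 p [0.4484 0.014  0.0767] f [ 0.6 -0.1 -1.8] op 0.0248
x [ 0.001  0.    -1.   ] y [-0.277  0.961 -0.   ] z [0.961 0.277 0.001]
cm in tool: [ 0.07 -1.91 -0.08]
-2.851452410965119 0.17594830977874465
tool y yaw 1.851 turn about tool x: -0.117
[([286, 142, 17, 17, 220], [294.2, 149.7])]
cap short 0.8868058791349283 0.09200300761921337
[([289, 247, 23, 16, 291], [299.7, 254.9])]
```

View pics/s3.png

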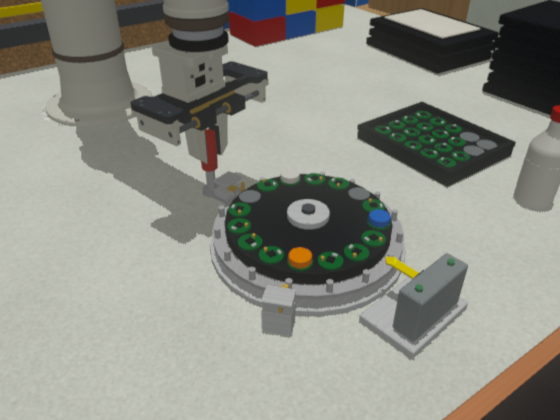

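The dial turned on 0.28 rad with the lever held. The cap is at (294,150) in the top view, 0.89 rad short. I'll finish the stroke to the drive stop.

```bash
python3 -m creep '[2,0,-0.7,0.02,-0.04, 2,0,-0.7,0.02,-0.04, 2,0,-0.4,0.01,-0.03, 2,0,-0.2,0,0, 2,0,0,0,0, 2,0,0,0,0]'
cat > chk.py <<'E'
from go import *
import sys
o,Rm,p=state();t=np.arctan2(*(p[:2]-C)[::-1])%(2*np.pi);print("lever",t.round(3),np.hypot(*(p[:2]-C)).round(4),"z",p[2].round(4),"f",np.round(o["ft_force"],1),"t",round(o["clock"],2))
turnto(t-np.pi/2)
p,d=capture("top");cv2.imwrite(f"pics/t{sys.argv[1]}.png",p);c=cent("top",p,'orange');print(c)
q=px2w("top",*c[0][1],.061)[:2]-C;print("cap short",A0-np.arctan2(*q[::-1]),np.hypot(*q))
E
python3 chk.py 4
```

```text
clock: 5.77
eef_pos: [0.4545, -0.0033, 0.0767]
tool_rot: [-0.305, 1.549, 0.306]
ft_force: [2.4, 0.7, -3.1]
opening: 0.0245
lever 3.536 0.176 z 0.0767 f [ 2.4  0.7 -3.1] t 5.77
tool y yaw 1.96 turn about tool x: -0.005
[([282, 138, 17, 17, 218], [289.7, 145.6])]
cap short 0.7836975853530534 0.09210576011138528
```

Stroke complete, with the cap 0.784 rad short, which is two places. Now the return stroke.

```bash
python3 -m creep '[2,0,-0.2,0,0, 2,0,0,0,0, 2,0,0.7,0,0.03]'
python3 -m creep '[2,0,0.95,0.02,0.053, 2,0,0.95,0.02,0.053, 2,0,0.95,0.02,0.053, 2,0,0.95,0.02,0.053, 2,0,0.95,0.02,0.053, 2,0,0.95,0.02,0.053, 2,0,0.95,0.02,0.053, 2,0,0.95,0.02,0.053, 2,0,0.95,0.02,0.053, 2,0,0.8,0.02,0.053]'
python3 -m creep '[2,0,0,0,0, 2,0,0,0,0]'
python3 chk.py 5
```

```text
clock: 6.07
eef_pos: [0.4532, 0.0002, 0.0767]
tool_rot: [-0.282, 1.551, 0.282]
ft_force: [3.5, 2.1, -4.7]
opening: 0.0245
clock: 6.9
eef_pos: [0.443, 0.0926, 0.0767]
tool_rot: [0.134, 1.566, -0.136]
ft_force: [1.7, -22.2, -2.7]
opening: 0.0247
clock: 7.07
eef_pos: [0.4431, 0.0923, 0.0767]
tool_rot: [0.132, 1.566, -0.133]
ft_force: [2.0, -0.7, -3.4]
opening: 0.0245
lever 2.982 0.1762 z 0.0767 f [ 2.  -0.7 -3.4] t 7.07
tool y yaw 1.401 turn about tool x: -0.01
[([285, 140, 16, 17, 219], [292.6, 148.2])]
cap short 0.8496577852351118 0.09197593990168479
```

It's at the home stop, and the pawl allowed a 0.066 rad slip back, within the stated 0.08. Second drive stroke.

```bash
python3 -m creep '[2,0,-0.8,0.02,-0.045, 2,0,-0.95,0.02,-0.055, 2,0,-0.95,0.02,-0.055, 2,0,-0.95,0.02,-0.055, 2,0,-0.95,0.02,-0.055, 2,0,-0.95,0.02,-0.055, 2,0,-0.95,0.02,-0.055, 2,0,-0.95,0.02,-0.055, 2,0,-0.95,0.02,-0.055, 2,0,-0.8,0.02,-0.045]'
python3 -m creep '[2,0,-0.5,0,-0.03, 2,0,-0.2,0,0, 2,0,0,0,0, 2,0,0,0,0]'
python3 chk.py 6
```

```text
clock: 7.95
eef_pos: [0.4525, 0.0021, 0.0768]
tool_rot: [-0.283, 1.549, 0.285]
ft_force: [7.2, 3.2, -9.0]
opening: 0.0248
clock: 8.28
eef_pos: [0.4549, -0.004, 0.0767]
tool_rot: [-0.305, 1.546, 0.307]
ft_force: [5.9, 2.1, -8.3]
opening: 0.0252
lever 3.54 0.1759 z 0.0767 f [ 5.9  2.1 -8.3] t 8.28
tool y yaw 1.961 turn about tool x: -0.009
[([261, 127, 17, 17, 216], [269.0, 134.9])]
cap short 0.3866120032588706 0.09204171530890237
```

```bash
python3 -m creep '[2,0,0.7,0,0.03]'
python3 -m creep '[2,0,0.95,0.02,0.053, 2,0,0.95,0.02,0.053, 2,0,0.95,0.02,0.053, 2,0,0.95,0.02,0.053, 2,0,0.95,0.02,0.053, 2,0,0.95,0.02,0.053, 2,0,0.95,0.02,0.053, 2,0,0.95,0.02,0.053, 2,0,0.95,0.02,0.053, 2,0,0.7,0.02,0.053]'
python3 -m creep '[2,0,0,0,0, 2,0,0,0,0]'
python3 chk.py 7
```

```text
clock: 8.42
eef_pos: [0.4527, 0.0015, 0.0768]
tool_rot: [-0.281, 1.549, 0.282]
ft_force: [5.8, 2.8, -9.3]
opening: 0.0248
clock: 9.25
eef_pos: [0.4431, 0.0926, 0.0767]
tool_rot: [0.136, 1.563, -0.136]
ft_force: [5.8, -29.7, -7.0]
opening: 0.0243
clock: 9.42
eef_pos: [0.443, 0.0923, 0.0768]
tool_rot: [0.134, 1.563, -0.133]
ft_force: [7.5, -1.5, -9.0]
opening: 0.0246
lever 2.982 0.1762 z 0.0768 f [ 7.5 -1.5 -9. ] t 9.42
tool y yaw 1.401 turn about tool x: -0.01
[([265, 128, 17, 17, 220], [272.9, 136.3])]
cap short 0.45686276563502753 0.09185693320231847
```

The cap is 0.457 rad short, which is one place plus slip, so this is the third and last drive stroke.

```bash
python3 -m creep '[2,0,-0.8,0.02,-0.045, 2,0,-0.95,0.02,-0.055, 2,0,-0.95,0.02,-0.055, 2,0,-0.95,0.02,-0.055, 2,0,-0.95,0.02,-0.055, 2,0,-0.95,0.02,-0.055, 2,0,-0.95,0.02,-0.055, 2,0,-0.95,0.02,-0.055, 2,0,-0.95,0.02,-0.055, 2,0,-0.8,0.02,-0.045]'
python3 -m creep '[2,0,-0.5,0,-0.03, 2,0,-0.2,0,0, 2,0,0,0,0, 2,0,0,0,0]'
python3 chk.py 8
```

```text
clock: 10.3
eef_pos: [0.4522, 0.0027, 0.0768]
tool_rot: [-0.283, 1.546, 0.285]
ft_force: [9.5, 3.1, -14.1]
opening: 0.0248
clock: 10.63
eef_pos: [0.4546, -0.0033, 0.0768]
tool_rot: [-0.305, 1.544, 0.307]
ft_force: [8.9, 3.7, -12.4]
opening: 0.0245
lever 3.536 0.1759 z 0.0768 f [  8.9   3.7 -12.4] t 10.63
tool y yaw 1.961 turn about tool x: -0.004
[([238, 125, 17, 17, 215], [246.2, 132.9])]
cap short -0.003290400552005787 0.09201501571776799
```

The cap stands at the station, −0.003 rad off. Letting go and lifting.

```bash
python3 -m creep '[3.5,0,0,0,0, 5,0,0,0,0, 7,0,0,0,0, 7,0,0,0,0, 7,0,0,0,0, 7,0,0,0,0]'
python3 chk.py 9
python3 -m creep '[7,-1,0,0,0, 7,-2,0,0,0, 7,-2,0,0,0, 7,-2,0,0,0, 7,-2,0,0,0, 7,-2,0,0,0, 7,-2,0,0,0, 7,-1,0,0,0, 7,0,0,0,0, 7,0,0,0,0]'
python3 -m creep '[7,0,0,0,0, 7,0,0,0,0, 7,0,0,0,0]'
python3 chk.py 10
python3 - <<'E'
from h import *
p,d=capture("scene");cv2.imwrite("pics/s10.png",p)
E
```

```text
clock: 11.18
eef_pos: [0.4517, -0.0043, 0.0767]
tool_rot: [-0.306, 1.549, 0.306]
ft_force: [0.8, -0.9, -0.3]
opening: 0.06
lever 3.535 0.179 z 0.0767 f [ 0.8 -0.9 -0.3] t 11.18
tool y yaw 1.961 turn about tool x: -0.003
[([238, 125, 17, 17, 214], [246.3, 133.0])]
cap short -0.0017728937853382226 0.09184188836400321
clock: 12.07
eef_pos: [0.452, -0.0042, 0.217]
tool_rot: [-0.306, 1.548, 0.306]
ft_force: [0.7, -0.7, 0.5]
opening: 0.0703
clock: 12.32
eef_pos: [0.451, -0.0042, 0.2155]
tool_rot: [-0.306, 1.551, 0.307]
ft_force: [0.8, 0.2, 0.6]
opening: 0.0703
lever 3.533 0.1795 z 0.2155 f [0.8 0.2 0.6] t 12.32
tool y yaw 1.961 turn about tool x: -0.001
[([238, 125, 17, 17, 224], [246.2, 132.9])]
cap short -0.003290400552005787 0.09201501571776799
```

View pics/s10.png

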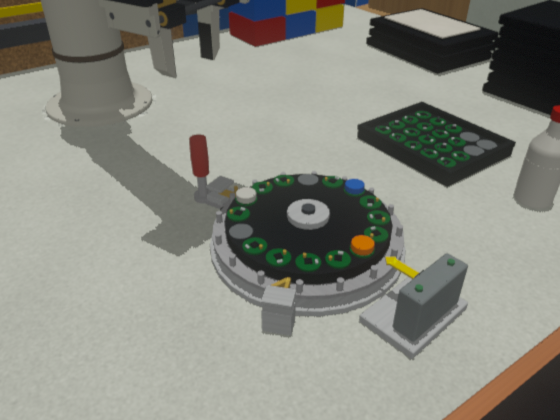

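View pics/t10.png

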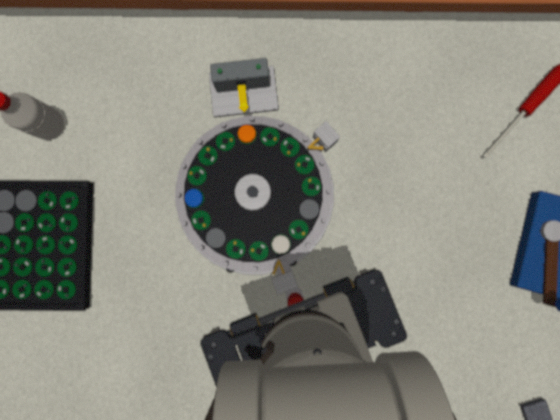

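Both views show the orange cap right in front of the yellow pointer: (246,133) in the top view, with the pointer at (243,97), and (362,244) in the scene view. The gripper is open and high above the grip, touching nothing.

Run:
```python
from cell import *
print(sign_off())
```

```text
the job is handed in; nothing more can be done
None
```

The orange cap stands at the pick station in front of the yellow pointer, and I handed the job in at about 12.4 s. I gripped the red grip, drew it to its home stop and made three full drive strokes with two idle returns. Then I let go at the drive end and lifted clear.

- **Strokes:** the cap went from 1.16 rad short of the station to 0.78, 0.39 and −0.003. On each return the dial slipped back about 0.07 rad, within the 0.08 allowed.
- **Final position:** after letting go, the top camera put the cap about 0.3 mm from the station, and its position was the same in the images before and after lifting.
- **Forces:** wrist force read near zero at the end. The highest reading was about 30 N, at the home stop.
- **Small disagreements:** while held, the grip measured about 2 mm inside its stated 178 mm radius, which is within the calibration error. A sideways and vertical grip load of up to about 14 N built up over the strokes and went away on release. No check failed.

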